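# Seat the readout in its test cradle and hold the plunger gauge on its middle key

### The arm

A 6-joint arm with a two-finger parallel gripper is mounted at the origin on a cart in front of the work surface, level with it; the furniture and walls round the work are solid. World frame = base frame: x ahead of the robot, y to its left, z up, the work surface at z = 0. Lengths are in mm, angles in degrees, forces in N, time in s.
With the tool pointing down it reaches from about 350 to 850 mm from the base axis. Payload 8.1 kg.
Tool frame: the origin (TCP) lies midway between the tips of the shut fingers; the grasp point (between the pads) lies 19 mm behind it; z points along the fingers, y is the line along which they close (so a half turn about z gives the same grasp; the last joint's range is limited). The gripper opens to 85 mm and grips with 20 to 120 N. Pads are 22 mm wide; open, the fingers measure 114 mm over their backs; the gripper's body (76 mm by 85 mm) begins 54 mm behind the grasp point. The pads swing forward as they close: fully open they stand 13 mm farther back than shut.
Start: joints at [-4.893, 7.471, 85.268, -0, 87.261, -4.893], TCP at [600.004, 0.022, 231.292] pointing down, gripper open.
Joint ranges: [-169.43, 169.43], [-51.17, 129.36], [1.28, 143.12], [-76.62, 256.62], [0, 156.53], [-152.29, 152.29]. Speed limits (degrees/s): [136.94, 136.94, 159.86, 180, 180, 180].

### API

Orientations are given as [roll, pitch, yaw] about the fixed x, y, z axes, in that order (R = Rz(yaw) Ry(pitch) Rx(roll)).
In Python, from bench import r gives the robot as it stands.
- The arm moves only by the tool apply_moves, never from a script. Its argument "steps" is a list of rows, each a list of 7 numbers: the opening, from -1 (shut) to 1 (fully open), then the shift along the tool's x, y, z in mm, then the turn, a rotation vector about the tool's x, y, z in units of 5 degrees (1.0 is 5 degrees). A call has exactly 8 rows; each row shifts and turns the commanded pose from where the row before left it, along the tool's axes as they then stand; what a row does not reach is not made up. A row lasts 1/10 s, in which the tool goes at most 50 mm and 8.59 degrees, less where a joint would pass 70% of its speed; a pose out of reach is approached as far as the arm can. A call is refused whole if a number of a shift passes 50 or a number of a turn 1, either way. A call with a gripper value outside its range is refused whole. The fingers move at their own pace and stop on an object; "squeeze" is the grip in N (left out, the last holds). Time passes only in rows, so rows that do not move let the fingers close, or fill a call up. It gives the time, the measured TCP pose, the force, the opening and the grip force at its end, in the units of the state.
- r.sense(): the state, without advancing time (a new reading comes with each control period).
- r.snapshot(name): name is "scene" or "side" or "wrist"; returns a dict with "color" (480x640x3 uint8, blue, green, red), "depth" (480x640 float32, mm along the optical axis (not along the pixel's ray), 0 where there is no reading), "mtx" (3x3 intrinsics, pixels), "T" (4x4, takes a point from camera to world coordinates); the wrist camera has in their place "hand_eye" (4x4, takes a point from camera to tool coordinates, whose origin is the TCP and whose axes are the flange's). Camera axes: x right, y down, z forward; pixel columns grow to the right and rows downward; lengths in mm; the calibration is good to about 2 mm. A picture is of the moment at which its call begins: read the wrist's pose just before it.
- r.hand_in(): hands the job in; it is judged then, once.
The state is a dict: "time": time; "joint_pos": joint angles; "qd": joint speeds; "joint_efforts": joint torques, N m; "tool_pos": TCP position; "tcp_rot": TCP orientation; "ft_force": force on the tool from outside, world axes, zero at the start; "wrist_torque": the same for the moment, N m; "finger_gap": finger opening in mm; "grip_force": force on a finger pad.
Only numpy, scipy, OpenCV 4.12 (cv2) and the standard library are available. Lean on these libraries where they do the work, as an engineer would, in place of code of your own. Each camera call takes 0.05 s, during which the arm holds its last target. There are 200 camera calls.

### The job

Set the hand-held readout, face up with its plug at the low end, flat and square on the floor of the sloping test cradle's pocket without dropping it, and let go. Then lift the plunger gauge out of its stand and press its tip gently on the middle one of the readout's three keys, the gauge square to the sloping face, until the spring plunger is about half-way in, never pressing the outer keys nor moving the other loose things on the bench. Finish while still holding the gauge like that on the key.

Things in the scene. Friction and masses are not known exactly. Their poses are not given: they have to be found in the camera images.
- readout: Dark grey hand-held readout lying face up: body 131 x 63 x 24 mm, three keys in a row across it, display towards one end, cable plug sticking out 40 mm at the other; 0.14 to 0.26 kg. Origin on the underside, on the centre line, 46 mm from the plug end of the body (its middle is at x = +19 mm); x points to the display end, y across the 63 mm gripping width, z up out of the face.
- middle_key (a point): Centre of the top of the readout's middle key, at (-18, 0, 26.6) mm in the readout's frame and parallel to it. Keys are 10 mm along x by 12.5 mm across and stand 3 mm proud of the body; the outer keys' centres lie 15.5 mm to either side along y. A key travels 0.6 mm and is fully down at 2.4 N.
- readout_key_2 (a joint): Travel of the middle key in m: 0 up, 0.0006 fully down.
- readout_key_1 (a joint): Travel of the outer key at y = +15.5 mm: 0 up, 0.0006 fully down.
- readout_key_3 (a joint): Travel of the outer key at y = -15.5 mm: 0 up, 0.0006 fully down.
- cradle: The whole test cradle, fixed to the bench: aluminium foot plate 150 x 104 mm, four uprights, grey sloping bed with black locating rails; about 80 mm high at its high end. Origin on the bench under the middle of the pocket; x points to the high end, z straight up.
- cradle_bed: Sloping bed of the cradle. Its frame is that of the fully seated readout (same origin and axes): x up the 15 degree slope, z square to the floor. Floor 46 mm above the bench at x = +19 mm. Pocket 67 x 135 mm (2 mm play all round); rails 8 mm thick, 12 mm high, top 4 mm a 45 degree lead-in. Side rails open from x = -14 to +52 mm for fingers; low end rail has a 27 mm gap for the plug.
- gauge_stand: Black block 74 x 74 x 66 mm on a steel foot 94 x 94 mm, fixed to the bench, with an upright 22 mm bore, 62 mm deep, in which the gauge stands, its top 150 mm above the bench. Origin on the bench under the bore.
- gauge: Spring plunger gauge, 0.1 to 0.18 kg, upright in its stand; lift 60 mm or more straight up to clear. From the top: black round cap 18 mm high, square aluminium grip 24 x 24 x 62 mm, flange 32 mm across and 4 mm thick, steel nose 18 mm across and 35 mm long, plunger. Origin under the middle of the flange (66 mm above the bench, on the stand); z away from the tip, x, y square to the grip's flats.
- gauge_tip (a point): Round end (6.4 mm across) of the gauge's plunger: on the gauge's axis, 57 mm below the gauge's origin while the plunger is out; its axes are parallel to the gauge's.
- gauge_plunger (a joint): How far the plunger is pushed in, in m: 0 fully out, 0.009 bottomed; half-way is 0.0045. Spring: 1.2 N to start, plus 0.6 N per mm (3.9 N at half-way). A dark ring on the plunger reaches the nose at half-way.
- flux_bottle: Bystander: small flux bottle with a nozzle, 41 mm across, 112 mm high; origin under its middle.
- solder_spool: Bystander: spool of solder wire, 70 x 55 x 44 mm; origin under its middle.
- cap_board: Bystander: round green sensor cap with a circuit board in it, 87 x 94 x 32 mm; origin under its middle.
- screwdriver: Bystander: screwdriver lying flat, 188 mm long, 22 mm thick; origin under its middle, long axis y.
- tweezers: Bystander: steel tweezers lying flat, 126 x 12 x 8 mm; origin under their middle, long axis y.
Mind the look-alikes: they are no part of the job. There is more than one size of the gauge_stand; the one meant has the size given above.

How it is judged (in metres and radians):
On the way, in this order (a step that is already met when the one before it is completed fails the run):
1. the readout lies flat and square in the cradle's pocket, plug end low, let go and at rest (x of middle_key in the frame of cradle_bed between -0.022 and -0.014 m and y of middle_key in the frame of cradle_bed between -0.004 and 0.004 m and z of middle_key in the frame of cradle_bed between 0.0235 and 0.0295 m and angle between the z axis of readout and the z axis of cradle_bed, either way round below 0.05 rad and angle between the x axis of readout and the x axis of cradle_bed, either way round below 0.06 rad and contact force between each of the arm, the fingers and readout below 0.05 N and linear speed of readout below 0.02 m/s), for 0.2 s.
2. the gauge is lifted clear out of its stand (z of gauge in the frame of gauge_stand above 0.11 m and contact force between gauge and gauge_stand below 0.05 N), for 0.1 s.
At the end, for the whole second after the job is handed in: Readout seated, untouched (middle key within 4 mm across, 3 mm high, 0.05 rad of the bed); gauge held in the fingers, clear of stand and cradle, tip within 4 mm of the middle key's centre, within 0.105 rad of square to the bed, plunger 2.2 to 6.8 mm in, key down with 1.5 to 8 N, at rest (all of step 1 and contact force between the fingers and gauge above 1 N and contact force between gauge and gauge_stand below 0.05 N and contact force between gauge and cradle below 0.05 N and x of gauge_tip in the frame of middle_key between -0.004 and 0.004 m and y of gauge_tip in the frame of middle_key between -0.004 and 0.004 m and angle between the z axis of gauge and the z axis of cradle_bed, either way round below 0.105 rad and contact force between gauge and readout_key_2 between 1.5 and 8 N and value of joint readout_key_2 above 0.0003 m and value of joint gauge_plunger between 0.0022 and 0.0068 m and linear speed of gauge below 0.02 m/s); the arm keeps its last pose, push and grip.
It fails at once if the readout is dropped (it moves at more than 0.5 m/s with no finger on it) (contact force between the fingers and readout below 0.01 N and linear speed of readout above 0.5 m/s).
It fails at once if an outer key is pressed (value of joint any of readout_key_1, readout_key_3 above 0.0003 m).
It fails at once if the gauge is pushed on the readout with more than 15 N (contact force between gauge and readout above 15 N).
It fails at once if the gauge is dropped (it lies or falls outside its stand) (height (world z) of gauge below 0.055 m or angle between gauge's own z axis and vertical above 0.9 rad).
It fails at once if a bystander is moved by more than 15 mm or tipped (distance of any of flux_bottle, solder_spool, cap_board, screwdriver, tweezers from where it was at the start of the episode above 0.015 m or angle between flux_bottle's own z axis and vertical above 0.3 rad).
It also fails if it takes over 58 s, if anything falls off the work surface, if the arm or the gripper's body presses on something with over 40 N, if the wrist force passes 120 N, or if a joint passes its speed limit or range.

## Working session

There is one attempt and no reset: what is moved stays moved. The work goes in short steps, Python scripts to look and compute and a tool call to move; the robot and the scene stay as the last step left them, time stands still between calls to the robot, and variables do not carry over. Pictures are saved under pics/ and viewed, at most 10 in all, crops included, and the job is handed in when it is done.

Besides the shell and the picture viewer there is one more tool, called after "Emit:" by a JSON object that holds its "op" and its "data". apply_moves: Moves the arm, as the interface text tells. Its arguments: {"type":"object","properties":{"steps":{"type":"array"},"squeeze":{"type":"number"}},"required":["steps"]}

```bash
ls; mkdir -p pics; python3 - <<'E'
from bench import r
import cv2,numpy as np
print(r.sense())
for n in("scene","side"):
    s=r.snapshot(n); cv2.imwrite(f"pics/{n}0.png",s["color"]); np.savez(f"{n}0.npz",**s); print(s["mtx"],s["T"])
E
```

```text
pics
{'time': 0.0, 'joint_pos': array([-4.89140860e+00,  7.51785800e+00,  8.53289111e+01, -1.06613597e-04,
        8.72602066e+01, -4.89209374e+00]), 'qd': array([-0.11704083,  0.05525181, -0.0144442 ,  0.02066028,  0.02081815,
        0.00630083]), 'joint_efforts': array([-1.90700346e-03, -5.69404185e+01, -5.00557995e+01, -2.19391650e-04,
        1.44415747e-02,  7.24149572e-05]), 'tool_pos': array([5.99458306e+02, 8.53083048e-02, 2.30219278e+02]), 'tcp_rot': array([-1.79893405e+02, -9.01672708e-03,  9.00006819e+01]), 'ft_force': array([ 0.1156696 , -1.38208773, -0.34057122]), 'wrist_torque': array([ 0.00770322, -0.01309559, -0.00339892]), 'grip_force': 0.0, 'finger_gap': 85.08622627299633}
[[529.83123943   0.         326.30455253]
 [  0.         529.83123943 236.01854872]
 [  0.           0.           1.        ]] [[ 8.07472005e-01 -2.46207362e-01  5.36069861e-01 -2.86084349e+01]
 [-5.89902851e-01 -3.39928446e-01  7.32436535e-01 -9.91385148e+02]
 [ 1.89412784e-03 -9.07651137e-01 -4.19721129e-01  4.41753370e+02]
 [ 0.00000000e+00  0.00000000e+00  0.00000000e+00  1.00000000e+00]]
[[485.29901707   0.         324.73004167]
 [  0.         485.29901707 233.48234711]
 [  0.           0.           1.        ]] [[-8.99815795e-01 -2.59542113e-01  3.50669969e-01  1.98730485e+02]
 [-4.36258125e-01  5.41233458e-01 -7.18849910e-01  3.22737669e+02]
 [-3.22249565e-03 -7.99815126e-01 -6.00237770e-01  5.77349213e+02]
 [ 0.00000000e+00  0.00000000e+00  0.00000000e+00  1.00000000e+00]]
```

View pics/scene0.png

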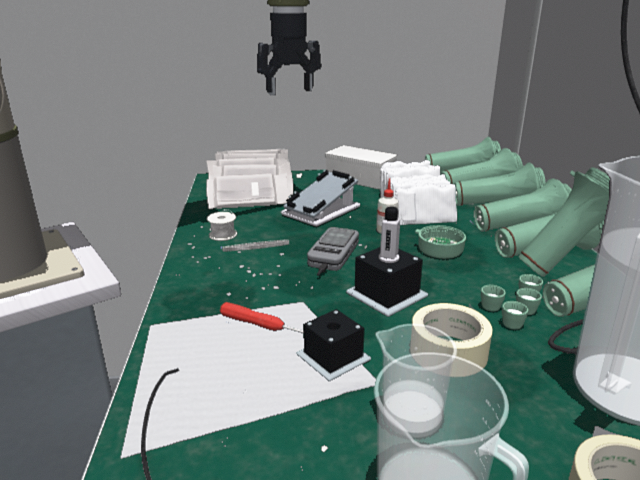

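View pics/side0.png

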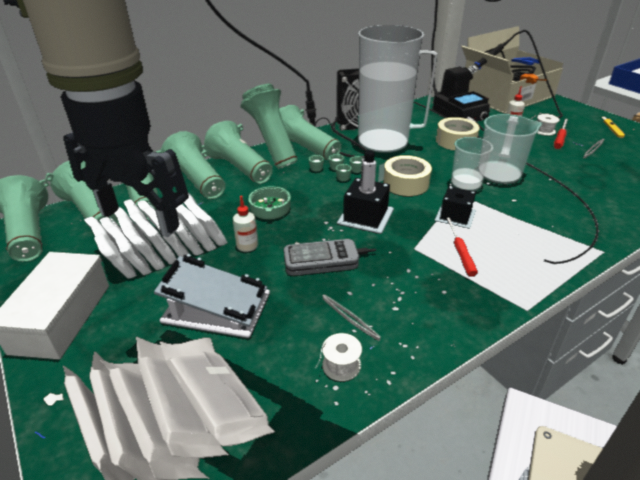

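Scene view: the readout is at (333,248), the cradle at (320,195), and the big stand with the gauge at (388,275). An empty, smaller look-alike stand is at (335,340). Side view: readout (322,256), cradle (213,290), gauge stand (367,200), look-alike (458,203). The stand meant is the larger one that holds the gauge. There is only one readout and one cradle. Next I'll measure them with the depth clouds.

```bash
cat > h.py <<'E'
import numpy as np,cv2
def cloud(s,T=None):
    d=s["depth"];K=s["mtx"];v,u=np.mgrid[:480,:640]
    P=np.stack([(u-K[0,2])/K[0,0]*d,(v-K[1,2])/K[1,1]*d,d,np.ones_like(d)],-1)@(s["T"] if T is None else T).T
    P=P[...,:3]; P[d<=0]=np.nan; return P
def ortho(P,C,x0,y0,w,h,ppm,zmax=250):
    # image: right = -y world, up = +x
    im=np.full((int(h*ppm),int(w*ppm),3),255,np.uint8);zb=np.full(im.shape[:2],-99.)
    Q=P.reshape(-1,3);C=C.reshape(-1,3);ok=np.isfinite(Q[:,0])&(Q[:,2]<zmax);Q=Q[ok];C=C[ok]
    o=np.argsort(Q[:,2]);Q=Q[o];C=C[o]
    r=((x0+h-Q[:,0])*ppm).astype(int);c=((y0+w-Q[:,1])*ppm).astype(int)
    k=(r>=0)&(c>=0)&(r<im.shape[0]-1)&(c<im.shape[1]-1)
    for a in(0,1):
        for b in(0,1): im[r[k]+a,c[k]+b]=C[k]
    return im
E
python3 - <<'E'
from h import *
out=[]
for n,pts in(("scene",dict(readout=(333,245),cradle=(325,190),gaugecap=(391,212),stand=(370,262),small=(335,322),flux=(388,182),spool=(222,217),cap=(440,235),drv=(250,317),twz=(255,245))),
 ("side",dict(readout=(322,256),cradle=(213,285),gaugecap=(370,160),stand=(352,190),small=(450,190),flux=(240,208),spool=(342,343),cap=(270,203),drv=(465,255),twz=(350,316)))):
    s=np.load(n+"0.npz");P=cloud(s)
    for k,(u,v) in pts.items(): print(n,k,np.nanmedian(P[v-1:v+2,u-1:u+2].reshape(-1,3),0).round(0))
    out.append(ortho(P,s["color"],300,-320,640,560,1.0))
cv2.imwrite("pics/ortho.png",np.hstack([out[1]]))
E
```

```text
scene readout [ 493. -298.   23.]
scene cradle [ 613. -107.   47.]
scene gaugecap [ 477. -463.  146.]
scene stand [ 451. -450.   65.]
scene small [ 323. -531.   50.]
scene flux [ 652. -268.  101.]
scene spool [379. -83.  34.]
scene cap [ 704. -366.   11.]
scene drv [ 263. -407.   16.]
scene twz [ 396. -184.    3.]
side readout [ 496. -275.   26.]
side cradle [ 609. -112.   47.]
side gaugecap [ 479. -449.  139.]
side stand [ 511. -441.   67.]
side small [ 339. -550.   53.]
side flux [ 655. -264.   89.]
side spool [ 379. -100.   38.]
side cap [ 680. -403.   10.]
side drv [ 267. -391.   23.]
side twz [ 402. -185.    2.]
```

View pics/ortho.png

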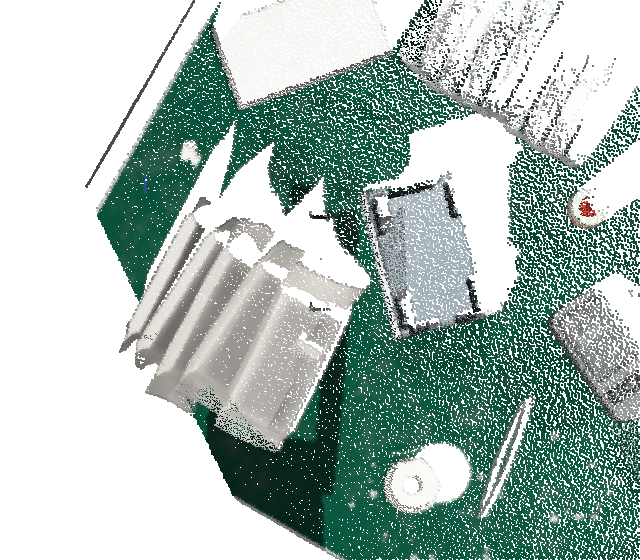

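```bash
python3 - <<'E'
from h import *
from bench import r
s=[np.load(n+"0.npz") for n in("scene","side")]
for n,a in zip(("scene","side"),s):
    P=cloud(a).reshape(-1,3)
    def sel(c,R,z0,z1): return P[(np.hypot(P[:,0]-c[0],P[:,1]-c[1])<R)&(P[:,2]>z0)&(P[:,2]<z1)]
    q=sel((495,-285),85,18,34);print(n,"readout",len(q),cv2.minAreaRect(q[:,:2].astype(np.float32)),np.median(q[:,2]))
    q=sel((611,-110),35,30,80)
    for _ in range(3):
        A=np.c_[q[:,:2],np.ones(len(q))];c=np.linalg.lstsq(A,q[:,2],rcond=None)[0];e=abs(A@c-q[:,2]);q=q[e<3]
    g=c[:2];print(n,"bed",len(q),c,"slope",np.degrees(np.arctan(np.hypot(*g))),"up dir yaw",np.degrees(np.arctan2(g[1],g[0])))
    q=sel((478,-455),40,80,128);print("gauge grip",len(q),cv2.minAreaRect(q[:,:2].astype(np.float32)))
    q=sel((478,-455),70,62,69);print("stand top",len(q),cv2.minAreaRect(q[:,:2].astype(np.float32)))
    q=sel((478,-455),30,143,156);print("cap top",len(q),q.mean(0),cv2.minEnclosingCircle(q[:,:2].astype(np.float32)))
w=r.snapshot("wrist");print(w["hand_eye"].round(3),w["mtx"][0])
E
```

```text
scene readout 1102 ((502.89080810546875, -288.77703857421875), (133.2354736328125, 64.50081634521484), 35.31892776489258) 22.539410101767004
scene bed 412 [ 2.57389948e-01  5.89111559e-02 -1.05658555e+02] slope 14.791123182780332 up dir yaw 12.891748422355569
gauge grip 519 ((480.300048828125, -463.90032958984375), (19.763769149780273, 31.405961990356445), 69.24382019042969)
stand top 898 ((482.9123229980469, -456.46759033203125), (77.63611602783203, 76.58822631835938), 4.339971542358398)
cap top 87 [ 480.52756078 -459.30603603  146.73045821] ((482.233154296875, -458.0077209472656), 10.4082612991333)
side readout 1733 ((505.1601257324219, -286.4837951660156), (131.45281982421875, 66.1227035522461), 33.885108947753906) 25.117699449639417
side bed 1186 [ 2.58693845e-01  6.22976538e-02 -1.03682838e+02] slope 14.900527055086691 up dir yaw 13.539939807990905
gauge grip 302 ((485.68524169921875, -448.2981872558594), (17.89345359802246, 31.933643341064453), 84.27388000488281)
stand top 639 ((485.5452575683594, -456.40802001953125), (75.21498107910156, 78.86016082763672), 4.661455154418945)
cap top 74 [ 483.88697519 -452.03274652  148.53438836] ((484.1734924316406, -454.8885803222656), 10.787158012390137)
[[ 0.00000e+00 -9.57000e-01 -2.91000e-01  7.32310e+01]
 [ 1.00000e+00 -0.00000e+00  1.00000e-03 -7.76000e-01]
 [-1.00000e-03 -2.91000e-01  9.57000e-01 -1.43602e+02]
 [ 0.00000e+00  0.00000e+00  0.00000e+00  1.00000e+00]] [411.57872843   0.         319.36573902]
```

The readout's centre is about (504,-287) with yaw about 35° and the plug towards -x. The bed slopes up at yaw about 13°. The two cameras agree within about 2 mm and the sizes match. I'll move over the readout to view it with the wrist camera.

Emit:
{"op": "apply_moves", "data": {"steps": [[1, -36, -12, 8, 0, 0, 0], [1, -36, -12, 8, 0, 0, 0], [1, -36, -12, 8, 0, 0, 0], [1, -36, -12, 8, 0, 0, 0], [1, -36, -12, 8, 0, 0, 0], [1, -36, -12, 8, 0, 0, 0], [1, -36, -12, 8, 0, 0, 0], [1, -35, -12, 8, 0, 0, 0]]}}

```text
time: 0.95
tool_pos: [503.1, -288.3, 166.7]
tcp_rot: [-180.0, -0.0, 90.0]
ft_force: [1.1, -0.6, 0.5]
finger_gap: 85.0
grip_force: 0.0
```

Emit:
{"op": "apply_moves", "data": {"steps": [[1, 0, 0, 0, 0, 0, 1], [1, 0, 0, 0, 0, 0, 1], [1, 0, 0, 0, 0, 0, 1], [1, 0, 0, 0, 0, 0, 1], [1, 0, 0, 0, 0, 0, 1], [1, 0, 0, 0, 0, 0, 1], [1, 0, 0, 0, 0, 0, 1], [1, 0, 0, 0, 0, 0, 1]]}}

```text
time: 1.75
tool_pos: [503.8, -286.8, 166.9]
tcp_rot: [-180.0, 0.0, 49.8]
ft_force: [-1.4, -0.0, 0.7]
finger_gap: 85.1
grip_force: 0.0
```

Emit:
{"op": "apply_moves", "data": {"steps": [[1, 0, 0, 0, 0, 0, 1], [1, 0, 0, 0, 0, 0, 1], [1, 0, 0, 0, 0, 0, 1], [1, 0, 0, 0, 0, 0, 0], [1, 0, 0, 0, 0, 0, 0], [1, 0, 0, 0, 0, 0, 0], [1, 0, 0, 0, 0, 0, 0], [1, 0, 0, 0, 0, 0, 0]]}}

```text
time: 2.55
tool_pos: [504.0, -287.0, 167.2]
tcp_rot: [-180.0, 0.0, 35.0]
ft_force: [0.1, -0.1, -0.3]
finger_gap: 84.8
grip_force: 0.0
```

```bash
cat >> h.py <<'E'
from scipy.spatial.transform import Rotation as Ro
def tcp(st):
    T=np.eye(4);T[:3,:3]=Ro.from_euler("xyz",st["tcp_rot"],degrees=True).as_matrix();T[:3,3]=st["tool_pos"];return T
def wrist(r,name):
    st=r.sense();s=r.snapshot("wrist");T=tcp(st)@s["hand_eye"];cv2.imwrite(f"pics/{name}.png",s["color"]);np.savez(name+".npz",T=T,**s)
    return s,cloud(s,T)
E
python3 - <<'E'
from h import *
from bench import r
st=r.sense();print(st["tool_pos"],st["tcp_rot"],st["time"],st["ft_force"])
s,P=wrist(r,"w1");Q=P.reshape(-1,3)
q=Q[(np.hypot(Q[:,0]-504,Q[:,1]+287)<85)&(Q[:,2]>16)&(Q[:,2]<34)]
print(len(q),cv2.minAreaRect(q[:,:2].astype(np.float32)),np.median(q[:,2]))
E
```

```text
[ 503.96969257 -286.97730069  167.24560695] [-1.79995286e+02  1.95819380e-03  3.50386393e+01] 2.55 [ 0.12925533 -0.10740833 -0.34796776]
15402 ((504.1374206542969, -287.8465576171875), (131.5404815673828, 64.13729858398438), 34.88838195800781) 25.581551555927547
```

View pics/w1.png

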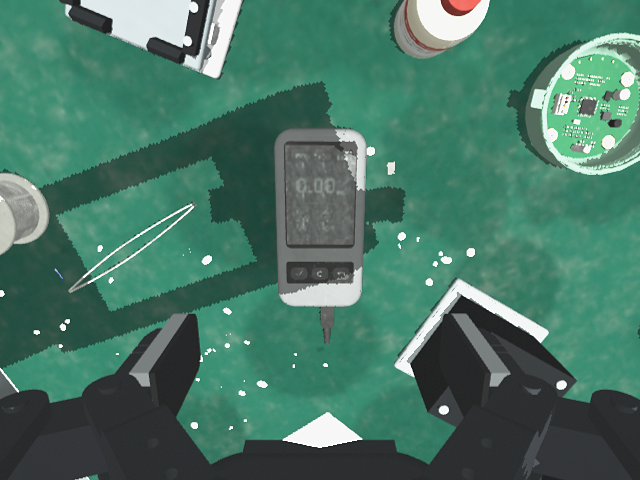

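The wrist view confirms the readout: display at the top (320,190), three keys at y≈273, plug at (327,325) pointing along tool -x. The box fit gives 131.5×64 mm at (504,-288), yaw 34.9°, which fits the given size, and the tool is already aligned. Next I descend and grip.

Emit:
{"op": "apply_moves", "data": {"steps": [[1, 0, 0.8, 35, 0, 0, 0], [1, 0, 0, 35, 0, 0, 0], [1, 0, 0, 35, 0, 0, 0], [1, 0, 0, 25, 0, 0, 0], [1, 0, 0, 15, 0, 0, 0], [1, 0, 0, 12, 0, 0, 0], [1, 0, 0, 10, 0, 0, 0], [1, 0, 0, 0, 0, 0, 0]], "squeeze": 40}}

```text
time: 3.4
tool_pos: [504.2, -287.4, -0.4]
tcp_rot: [-179.9, 0.0, 35.0]
ft_force: [-0.4, 0.7, 0.1]
finger_gap: 85.5
grip_force: 0.0
```

Emit:
{"op": "apply_moves", "data": {"steps": [[-1, 0, 0, 0, 0, 0, 0], [-1, 0, 0, 0, 0, 0, 0], [-1, 0, 0, 0, 0, 0, 0], [-1, 0, 0, 0, 0, 0, 0], [-1, 0, 0, 0, 0, 0, 0], [-1, 0, 0, 0, 0, 0, 0], [-1, 0, 0, 0, 0, 0, 0], [-1, 0, 0, 0, 0, 0, 0]]}}

```text
time: 4.2
tool_pos: [505.5, -288.3, 1.8]
tcp_rot: [179.9, -0.1, 35.0]
ft_force: [-0.7, 0.7, 6.2]
finger_gap: 62.4
grip_force: 45.9
```

The wrist reads 6 N up and the TCP rose 2.6 mm, so the fingertips are on the bench. I'll regrip 5 mm higher to keep the tips off the cradle floor later.

Emit:
{"op": "apply_moves", "data": {"steps": [[0.85, 0, 0, 0, 0, 0, 0], [0.85, 0, 0, 0, 0, 0, 0], [0.85, 0, 0, 0, 0, 0, 0], [0.85, 0, 0, -3, 0, 0, 0], [0.85, 0, 0, -2, 0, 0, 0], [-1, 0, 0, 0, 0, 0, 0], [-1, 0, 0, 0, 0, 0, 0], [-1, 0, 0, 0, 0, 0, 0]]}}

```text
time: 5.0
tool_pos: [504.9, -287.9, 6.0]
tcp_rot: [180.0, -0.0, 35.0]
ft_force: [-0.8, 1.0, 5.9]
finger_gap: 61.9
grip_force: 44.7
```

Emit:
{"op": "apply_moves", "data": {"steps": [[-1, 0, 0, 0, 0, 0, 0], [-1, 0, 0, 0, 0, 0, 0], [-1, 0, 0, 0, 0, 0, 0], [-1, 0, 0, 0, 0, 0, 0], [-1, 0, 0, 0, 0, 0, 0], [-1, 0, 0, 0, 0, 0, 0], [-1, 0, 0, 0, 0, 0, 0], [-1, 0, 0, 0, 0, 0, 0]]}}

```text
time: 5.8
tool_pos: [504.9, -287.9, 6.0]
tcp_rot: [180.0, -0.0, 35.0]
ft_force: [-1.0, 0.8, 5.6]
finger_gap: 61.7
grip_force: 44.7
```

Emit:
{"op": "apply_moves", "data": {"steps": [[-1, 0, 0, -5, 0, 0, 0], [-1, 0, 0, -15, 0, 0, 0], [-1, 0, 0, -25, 0, 0, 0], [-1, 0, 0, -25, 0, 0, 0], [-1, 0, 0, -25, 0, 0, 0], [-1, 0, 0, -25, 0, 0, 0], [-1, 0, 0, -20, 0, 0, 0], [-1, 0, 0, 0, 0, 0, 0]]}}

```text
time: 6.6
tool_pos: [506.4, -289.0, 150.0]
tcp_rot: [179.6, -0.1, 35.0]
ft_force: [0.6, -0.2, -2.5]
finger_gap: 62.0
grip_force: 44.4
```

```bash
python3 - <<'E'
from h import *
from bench import r
st=r.sense();print(st["tool_pos"],st["tcp_rot"],st["ft_force"],st["finger_gap"])
for n in("scene","side","w1"):
    a=np.load(n+("" if n=="w1" else "0")+".npz");P=cloud(a).reshape(-1,3)
    C=a["color"].reshape(-1,3).astype(int)
    m=np.hypot(P[:,0]-611,P[:,1]+110)<110
    Q=P[m];C=C[m]
    yaw=np.radians(13.3)
    R=Ro.from_euler("ZY",[13.3,-15],degrees=True).as_matrix()  # bed axes
    B=(Q-[611,-110,46])@R
    fl=(abs(B[:,2])<4)&(np.hypot(B[:,0],B[:,1])<30)
    z0=np.median(B[fl,2]) if fl.sum()>50 else 0
    rail=(B[:,2]-z0>8)&(B[:,2]-z0<14)&(abs(B[:,0])<95)&(abs(B[:,1])<60)&(C.max(1)<90)
    q=B[rail];print(n,"floor z",z0,"n",len(q))
    if len(q)<20: continue
    print("  ext x",np.percentile(q[:,0],[0.5,2,98,99.5]).round(1),"y",np.percentile(q[:,1],[0.5,2,98,99.5]).round(1),cv2.minAreaRect(q[:,:2].astype(np.float32)))
    im=np.full((200,240,3),255,np.uint8)
    k=(abs(B[:,2]-z0)<16)&(abs(B[:,0])<98)&(abs(B[:,1])<78)
    im2=np.full((480,600,3),255,np.uint8)
    for b,c in zip(B[k],C[k]): cv2.circle(im2,(int(300+b[0]*3),int(240-b[1]*3)),2,c.tolist(),-1)
    cv2.imwrite(f"pics/bed_{n}.png",im2)
im=np.hstack([cv2.resize(cv2.imread(f"pics/bed_{n}.png"),(400,320)) for n in("scene","side")]);cv2.imwrite("pics/beds.png",im)
E
```

```text
[ 506.44547729 -288.95189579  149.97947605] [ 1.79630684e+02 -1.38674371e-01  3.50034125e+01] [ 0.61462603 -0.19812357 -2.51990582] 61.960750083646545
scene floor z -0.809244090052396 n 202
  ext x [-82.7 -80.9  66.   67. ] y [-38.1 -37.2  43.4  44.4] ((-7.842018127441406, 2.7268714904785156), (84.53792572021484, 151.28211975097656), 88.44761657714844)
side floor z 1.4699887981289743 n 463
  ext x [-78.3 -77.8  70.8  71.7] y [-33.6 -32.9  46.8  47.5] ((-3.3628616333007812, 6.366977691650391), (151.3472137451172, 82.4439697265625), 0.4783669114112854)
w1 floor z 0 n 1624
  ext x [-80.  -79.6 -42.4 -40.8] y [-37.  -36.7  39.3  42. ] ((-71.92829895019531, -1.4129257202148438), (33.8081169128418, 89.31621551513672), 21.104578018188477)
```

View pics/beds.png

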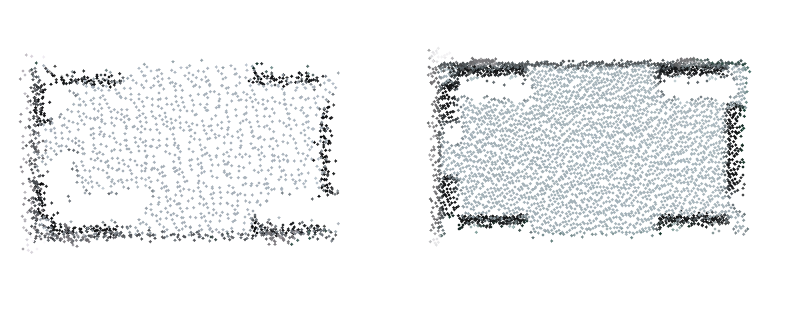

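The rails fit at 151×83 mm in both views, as given. The two fixed cameras differ by about 5 mm on the centre, so I'll carry the readout with the tool already tilted to the bed angle and look at the low half of the cradle with the wrist camera.

Emit:
{"op": "apply_moves", "data": {"steps": [[-1, 3, -22, -7, 0, 0, 0], [-1, 4, -27, -6, 0, 0, 0], [-1, 4, -27, -6, 0, 0, 0], [-1, 4, -27, -5, 0, 0, 0], [-1, 4, -27, -5, 0, 0, 0], [-1, 3, -25, -5, 0, 0, 0], [-1, 0, 0, 0, 0, 0, 0.7], [-1, 0, 0, 0, 0, 0, 0.64]]}}

```text
time: 7.4
tool_pos: [432.9, -147.1, 178.5]
tcp_rot: [-180.0, 0.0, 28.2]
ft_force: [0.7, 0.5, -1.6]
finger_gap: 61.7
grip_force: 44.7
```

Emit:
{"op": "apply_moves", "data": {"steps": [[-1, 0, 0, 0, 0, 0, 1], [-1, 0, 0, 0, 0, 0, 1], [-1, 0, 0, 0, 0, 0, 1], [-1, 0, 0, 0, 0, 0.75, 0], [-1, 0, 0, 0, 0, 0.75, 0], [-1, 0, 0, 0, 0, 0.75, 0], [-1, 0, 0, 0, 0, 0.75, 0], [-1, 0, 0, 0, 0, 0, 0]]}}

```text
time: 8.2
tool_pos: [432.0, -147.9, 177.6]
tcp_rot: [-179.9, -15.0, 13.2]
ft_force: [-0.5, -0.3, -2.3]
finger_gap: 61.7
grip_force: 44.7
```

Emit:
{"op": "apply_moves", "data": {"steps": [[-1, 0, 0, 0, 0, 0, 0], [-1, 0, 0, 0, 0, 0, 0], [-1, 0, 0, 0, 0, 0, 0], [-1, 0, 0, 0, 0, 0, 0], [-1, 0, 0, 0, 0, 0, 0], [-1, 0, 0, 0, 0, 0, 0], [-1, 0, 0, 0, 0, 0, 0], [-1, 0, 0, 0, 0, 0, 0]]}}

```text
time: 9.0
tool_pos: [433.6, -148.0, 179.3]
tcp_rot: [-180.0, -15.0, 13.3]
ft_force: [-0.1, -0.1, -2.3]
finger_gap: 62.0
grip_force: 44.7
```

```bash
python3 - <<'E'
from h import *
from bench import r
st=r.sense();print(st["tool_pos"],st["tcp_rot"],st["ft_force"],st["wrist_torque"],st["finger_gap"])
s,P=wrist(r,"w2");C=s["color"].reshape(-1,3).astype(int);Q=P.reshape(-1,3)
T=tcp(st)
R=Ro.from_euler("ZY",[13.3,-15],degrees=True).as_matrix();B=(Q-[611,-110,46])@R
fl=(abs(B[:,2])<5)&(abs(B[:,0]+30)<25)&(abs(B[:,1])<20)
A=np.c_[Q[fl][:,:2],np.ones(fl.sum())];c=np.linalg.lstsq(A,Q[fl][:,2],rcond=None)[0]
z0=np.median(B[fl,2]);print("floor",z0,fl.sum(),np.degrees(np.arctan(np.hypot(*c[:2]))),np.degrees(np.arctan2(c[1],c[0])))
rail=(B[:,2]-z0>8)&(B[:,2]-z0<15)&(abs(B[:,0])<95)&(abs(B[:,1])<60)&(C.max(1)<90)
q=B[rail];print(len(q),"x",np.percentile(q[:,0],[0.5,2,98]),"y",np.percentile(q[:,1],[.5,2,98,99.5]),cv2.minAreaRect(q[:,:2].astype(np.float32)))
# held readout in tool frame
t=(Q-T[:3,3])@T[:3,:3]
m=(t[:,2]<-5)&(t[:,2]>-35)&(abs(t[:,1])<36)&(abs(t[:,0])<80);h=t[m]
print("held",len(h),np.percentile(h[:,0],[.5,50,99.5]),np.median(h[:,2]))
m2=(abs(t[:,2]-np.median(h[:,2]))<8)&m
h=t[m2&(t[:,0]>30)];A=np.c_[h[:,:2],np.ones(len(h))];print("plane",np.linalg.lstsq(A,h[:,2],rcond=None)[0],cv2.minAreaRect(h[:,:2].astype(np.float32)))
E
```

```text
[ 433.58106703 -148.03911887  179.29055685] [-179.9994261  -14.9961779   13.2993762] [-0.05185224 -0.0581762  -2.25584352] [-0.05889051  0.22531123 -0.00699454] 62.00244597053032
floor 2.382921780323558 4275 15.03672369309026 13.644230416697669
1396 x [-79.61606976 -79.59185712 -38.56440633] y [-36.09531924 -35.62583496  45.64202627  46.00120153] ((-58.7548828125, 5.031890869140625), (41.83285140991211, 82.54409790039062), 0.1028798446059227)
held 58187 [-41.27927135  18.77513011  65.74106001] -20.162713855659614
plane [ 6.37083512e-02 -4.13244566e-03 -2.29708503e+01] ((48.054664611816406, 0.8640155792236328), (64.08633422851562, 36.109249114990234), 89.9947509765625)
```

View pics/w2.png

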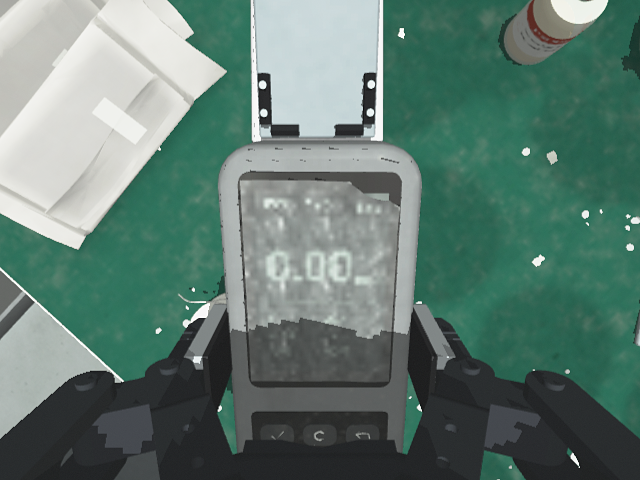

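The cradle's low rails show at (285,130) and (350,130), with side rails at (265,98) and (370,98). The readout is held centred, keys at row 435. The wrist fit puts the pocket middle at world (605.4,-106.2), yaw 13.4°. Next I check the tilt of the readout in the fingers.

```bash
python3 - <<'E'
from h import *
from bench import r
T=tcp(r.sense());a=np.load("w2.npz");K=a["mtx"]
P=(cloud({k:a[k] for k in("depth","mtx","T")})-T[:3,3])@T[:3,:3]
for nm,(u0,u1,v0,v1) in dict(glass=(255,385,215,370),leftrim=(231,238,190,300),rightrim=(402,410,190,300),tophead=(260,380,155,166),lowrim=(260,380,396,408),body_below=(245,400,392,445)).items():
    h=P[v0:v1,u0:u1].reshape(-1,3);A=np.c_[h[:,:2],np.ones(len(h))];c=np.linalg.lstsq(A,h[:,2],rcond=None)[0]
    print(nm,h.mean(0).round(2),c.round(4))
b=np.load("w1.npz");
P=cloud({k:b[k] for k in("depth","mtx","T")});T1=np.eye(4);yaw=np.radians(34.9)
X=np.array([np.cos(yaw),np.sin(yaw)])
for nm,(u0,u1,v0,v1) in dict(glass=(292,350,155,240),tophead=(290,345,133,139),lowrim=(285,352,250,258)).items():
    h=P[v0:v1,u0:u1].reshape(-1,3);l=(h[:,:2]-[504.1,-287.8])@X;print("w1",nm,l.mean().round(1),h[:,2].mean().round(2),np.polyfit(l,h[:,2],1).round(4))
E
```

```text
** On entry to DLASCL parameter number  4 had an illegal value
 ** On entry to DLASCL parameter number  4 had an illegal valueTraceback (most recent call last):
  File "<stdin>", line 6, in <module>
    x, resids, rank, s = _umath_linalg.lstsq(a, b, rcond,
                         ~~~~~~~~~~~~~~~~~~~^^^^^^^^^^^^^
                                             signature=signature)
                                             ^^^^^^^^^^^^^^^^^^^^
    raise LinAlgError("SVD did not converge in Linear Least Squares")
numpy.linalg.LinAlgError: SVD did not converge in Linear Least Squares
```

```bash
python3 - <<'E'
from h import *
from bench import r
T=tcp(r.sense());a=np.load("w2.npz")
fin=lambda h:h[np.isfinite(h[:,0])]
P=(cloud({k:a[k] for k in("depth","mtx","T")})-T[:3,3])@T[:3,:3]
for nm,(u0,u1,v0,v1) in dict(glass=(255,385,215,370),leftrim=(231,238,190,300),rightrim=(402,410,190,300),tophead=(260,380,155,166),lowrim=(260,380,392,408)).items():
    h=fin(P[v0:v1,u0:u1].reshape(-1,3))
    if len(h)>9:print(nm,len(h),h.mean(0).round(2),np.polyfit(h[:,0],h[:,2],1).round(4))
b=np.load("w1.npz")
P=cloud({k:b[k] for k in("depth","mtx","T")});yaw=np.radians(34.9)
X=np.array([np.cos(yaw),np.sin(yaw)])
for nm,(u0,u1,v0,v1) in dict(glass=(292,350,155,240),tophead=(290,345,133,139),lowrim=(285,352,250,258)).items():
    h=fin(P[v0:v1,u0:u1].reshape(-1,3));l=(h[:,:2]-[504.1,-287.8])@X;print("w1",nm,l.mean().round(1),h[:,2].mean().round(2),np.polyfit(l,h[:,2],1).round(4))
E
```

```text
glass 20076 [ 18.68   0.79 -20.69] [-6.00000e-04 -2.06797e+01]
leftrim 768 [ 34.57 -26.37 -18.96] [-3.70000e-03 -1.88308e+01]
rightrim 880 [ 34.58  28.13 -18.93] [-2.70000e-03 -1.88356e+01]
tophead 1314 [ 61.28   0.77 -18.99] [-5.10000e-03 -1.86788e+01]
lowrim 1911 [-23.37   0.78 -18.96] [ -0.0478 -20.0797]
w1 glass 19.7 26.51 [4.10000e-03 2.64317e+01]
w1 tophead 61.6 24.72 [-0.1459 33.7048]
w1 lowrim -22.2 24.8 [ 0.074  26.4395]
```

```bash
python3 - <<'E'
from h import *
from bench import r
T=tcp(r.sense())
R=Ro.from_euler("ZY",[13.4,-15],degrees=True).as_matrix();C=np.array([605.4,-106.2,46])
t=C+R@[-.2,.8,5.8];print(t,(t-T[:3,3])@T[:3,:3])
E
```

```text
[ 603.56639285 -105.81443803   51.55060598] [136.09887381  -2.01333242 168.73440651]
```

Emit:
{"op": "apply_moves", "data": {"steps": [[-1, 20, -1, 0, 0, 0, -0.02], [-1, 34, -1, 10, 0, 0, 0], [-1, 34, 0, 20, 0, 0, 0], [-1, 34, 0, 25, 0, 0, 0], [-1, 14, 0, 25, 0, 0, 0], [-1, 0, 0, 25, 0, 0, 0], [-1, 0, 0, 25, 0, 0, 0], [-1, 0, 0, 12, 0, 0, 0]]}}

```text
time: 9.85
tool_pos: [595.5, -106.4, 74.3]
tcp_rot: [-179.9, -14.8, 13.4]
ft_force: [-0.7, 0.6, -1.9]
finger_gap: 61.9
grip_force: 44.7
```

Emit:
{"op": "apply_moves", "data": {"steps": [[-1, 0, 0, 0, 0, 0, 0], [-1, 0, 0, 0, 0, 0, 0], [-1, 0, 0, 0, 0, 0, 0], [-1, 0, 0, 0, 0, 0, 0], [-1, 0, 0, 0, 0, 0, 0], [-1, 0, 0, 0, 0, 0, 0], [-1, 0, 0, 0, 0, 0, 0], [-1, 0, 0, 0, 0, 0, 0]]}}

```text
time: 10.65
tool_pos: [596.6, -107.2, 77.4]
tcp_rot: [180.0, -15.0, 13.4]
ft_force: [0.4, 0.6, -2.8]
finger_gap: 61.6
grip_force: 44.7
```

```bash
python3 - <<'E'
from h import *
from bench import r
s=r.sense();T=tcp(s);print(s["tool_pos"],s["tcp_rot"],s["ft_force"])
t=np.array([603.57,-105.81,51.55]);print((t-T[:3,3])@T[:3,:3])
a=r.snapshot("side")["color"][180:360,110:330];b=r.snapshot("scene")["color"][110:290,240:460]
cv2.imwrite("pics/chk1.png",np.hstack([cv2.resize(i,(400,327)) for i in(a,b)]))
E
```

```text
[ 596.64452998 -107.23739737   77.38148121] [179.97477924 -14.99958082  13.40035223] [ 0.39980906  0.57525265 -2.80633166]
[ 0.14141493  0.20468045 26.78064838]
```

View pics/chk1.png

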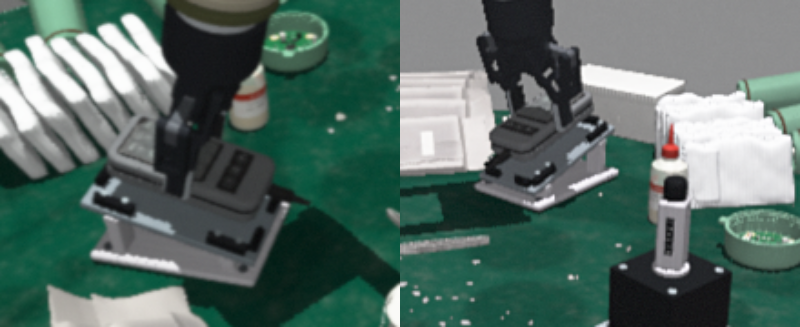

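The readout hovers parallel over the pocket in both views (side crop at (190,160), scene crop at (540,120)), plug at the low end. Now I lower it slowly.

Emit:
{"op": "apply_moves", "data": {"steps": [[-1, 0, 0, 5, 0, 0, 0], [-1, 0, 0, 5, 0, 0, 0], [-1, 0, 0, 4, 0, 0, 0], [-1, 0, 0, 3, 0, 0, 0], [-1, 0, 0, 3, 0, 0, 0], [-1, 0, 0, 2, 0, 0, 0], [-1, 0, 0, 1, 0, 0, 0], [-1, 0, 0, 1, 0, 0, 0]]}}

```text
time: 11.55
tool_pos: [602.8, -105.8, 54.2]
tcp_rot: [180.0, -15.0, 13.4]
ft_force: [0.8, 0.4, -2.1]
finger_gap: 61.8
grip_force: 44.8
```

Emit:
{"op": "apply_moves", "data": {"steps": [[-1, 0, 0, 1, 0, 0, 0], [-1, 0, 0, 0.5, 0, 0, 0], [-1, 0, 0, 0.5, 0, 0, 0], [-1, 0, 0, 0.5, 0, 0, 0], [-1, 0, 0, 0, 0, 0, 0], [-1, 0, 0, 0, 0, 0, 0], [-1, 0, 0, 0, 0, 0, 0], [-1, 0, 0, 0, 0, 0, 0]]}}

```text
time: 12.35
tool_pos: [603.4, -105.6, 51.8]
tcp_rot: [180.0, -15.0, 13.4]
ft_force: [0.2, -0.3, -2.5]
finger_gap: 61.6
grip_force: 44.8
```

Emit:
{"op": "apply_moves", "data": {"steps": [[-1, 0, 0, 0.5, 0, 0, 0], [-1, 0, 0, 0.5, 0, 0, 0], [-1, 0, 0, 0.5, 0, 0, 0], [-1, 0, 0, 0, 0, 0, 0], [-1, 0, 0, 0, 0, 0, 0], [-1, 0, 0, 0, 0, 0, 0], [-1, 0, 0, 0, 0, 0, 0], [-1, 0, 0, 0, 0, 0, 0]]}}

```text
time: 13.15
tool_pos: [603.5, -105.7, 51.6]
tcp_rot: [180.0, -15.0, 13.4]
ft_force: [-12.9, 0.7, 13.0]
finger_gap: 62.0
grip_force: 46.8
```

Emit:
{"op": "apply_moves", "data": {"steps": [[-1, 0, 0, -1, 0, 0, 0], [-1, 0, 0, 0, 0, 0, 0], [0.9, 0, 0, 0, 0, 0, 0], [0.9, 0, 0, 0, 0, 0, 0], [0.9, 0, 0, 0, 0, 0, 0], [0.9, 0, 0, 0, 0, 0, 0], [0.9, 0, 0, 0, 0, 0, 0], [0.9, 0, 0, 0, 0, 0, 0]]}}

```text
time: 13.95
tool_pos: [603.5, -105.6, 51.2]
tcp_rot: [180.0, -15.0, 13.4]
ft_force: [-0.1, -0.5, -0.2]
finger_gap: 80.9
grip_force: 0.0
```

Emit:
{"op": "apply_moves", "data": {"steps": [[0.95, 0, 0, -6, 0, 0, 0], [0.95, 0, 0, -10, 0, 0, 0], [0.95, 0, 0, -20, 0, 0, 0], [0.95, 0, 0, -30, 0, 0, 0], [0.95, 0, 0, -30, 0, 0, 0], [0.95, 0, 0, -30, 0, 0, 0], [0.95, 0, 0, -24, 0, 0, 0], [0.95, 0, 0, 0, 0, 0, 0]]}}

```text
time: 14.75
tool_pos: [567.6, -115.8, 202.3]
tcp_rot: [179.7, -15.4, 13.5]
ft_force: [0.6, -0.4, -0.4]
finger_gap: 83.3
grip_force: 0.0
```

```bash
python3 - <<'E'
from h import *
from bench import r
st=r.sense();print(st["tool_pos"],st["tcp_rot"],st["ft_force"],st["finger_gap"],st["qd"].round(1))
s,P=wrist(r,"w3")
E
```

```text
[ 567.62387715 -115.75676178  202.32030297] [179.67708163 -15.40304944  13.4544887 ] [ 0.56774168 -0.37173495 -0.35397103] 83.3177614982231 [ 0.3  2.8  2.4  0.  -2.8  0. ]
```

View pics/w3.png

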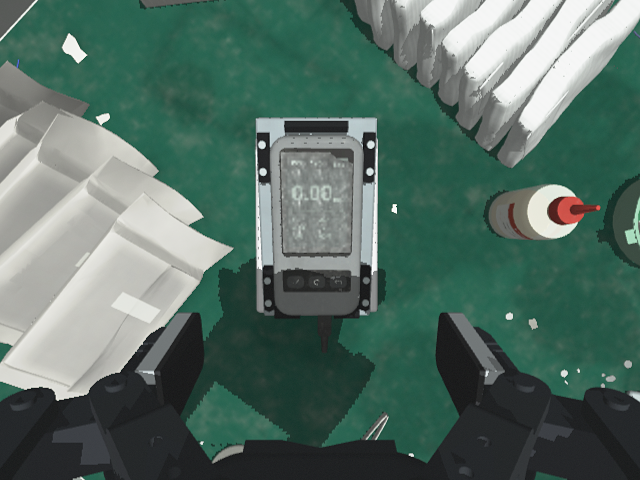

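The readout is between the side rails, plug low, with the middle key at about (317,282). The low end rail isn't clearly visible, so I'll check the seating by depth.

Emit:
{"op": "apply_moves", "data": {"steps": [[0.95, 0, 0, 0, 0, 0, 0], [0.95, 0, 0, 0, 0, 0, 0], [0.95, 0, 0, 0, 0, 0, 0], [0.95, 0, 0, 0, 0, 0, 0], [0.95, 0, 0, 0, 0, 0, 0], [0.95, 0, 0, 0, 0, 0, 0], [0.95, 0, 0, 0, 0, 0, 0], [0.95, 0, 0, 0, 0, 0, 0]]}}

```text
time: 15.6
tool_pos: [565.7, -114.6, 196.1]
tcp_rot: [180.0, -15.0, 13.4]
ft_force: [-0.5, 0.1, -0.2]
finger_gap: 83.6
grip_force: 0.0
```

```bash
python3 - <<'E'
from h import *
from bench import r
st=r.sense();print(st["tool_pos"],st["tcp_rot"])
s,P=wrist(r,"w4")
R=Ro.from_euler("ZY",[13.4,-15],degrees=True).as_matrix();C=np.array([605.4,-106.2,46])
B=(P-C)@R
def rect(m,n):
    q=B[m];print(n,len(q),q.mean(0).round(2),cv2.minAreaRect(q[:,:2].astype(np.float32)))
ok=np.isfinite(B[...,0])
face=ok&(abs(B[...,2]-25)<4)&(abs(B[...,0])<75)&(abs(B[...,1])<40)
rect(face,"face")
q=B[face&(abs(B[...,1])<20)&(B[...,0]<45)&(B[...,0]>-15)];print("glass slope",np.linalg.lstsq(np.c_[q[:,:2],np.ones(len(q))],q[:,2],rcond=None)[0])
for a,b in((-64,-55),(-34,-28),(-20,-14),(-14,-10),(0,40),(50,52),(60,64)):
    q=B[face&(B[...,0]>a)&(B[...,0]<b)&(abs(B[...,1])<20)];print(a,b,np.median(q[:,2]).round(2),len(q))
rail=ok&(B[...,2]>9)&(B[...,2]<15)&(abs(B[...,0])<85)&(abs(B[...,1])<50)&(s["color"].max(-1)<90);rect(rail,"rails")
cv2.imwrite("pics/key.png",cv2.resize(s["color"][230:350,240:400],None,fx=5,fy=5,interpolation=cv2.INTER_CUBIC))
E
```

```text
[ 565.72708589 -114.58887897  196.14847526] [179.97108645 -15.00077699  13.40326712]
face 16470 [ 4.57  0.06 25.69] ((-0.45831298828125, -0.01645660400390625), (63.9635009765625, 131.5445098876953), 89.9429702758789)
glass slope [ 5.76605906e-04 -6.77176697e-03  2.66166684e+01]
-64 -55 24.8 601
-34 -28 25.4 493
-20 -14 25.48 417
-14 -10 26.63 323
0 40 26.62 3494
50 52 26.71 172
60 64 24.82 369
rails 2802 [ 9.210e+00 -1.000e-02  1.148e+01] ((-5.151557922363281, 0.1045074462890625), (159.6209259033203, 82.9164810180664), 0.07813217490911484)
```

View pics/key.png

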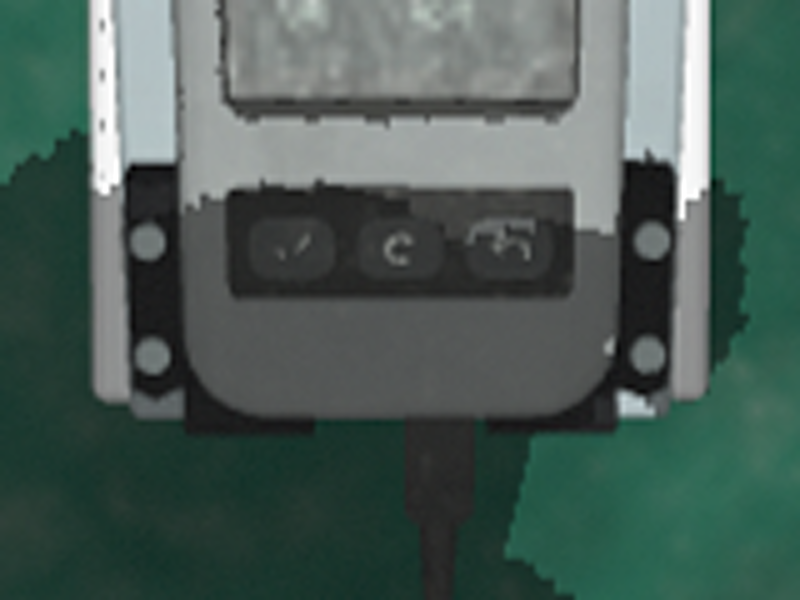

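The readout is seated: body middle within 0.5 mm of the pocket middle, square to 0.1°, and the face parallel to the bed at the right height. The middle key is at image (320,280). Next is the gauge: bring the tool upright, then move over it for a look.

Emit:
{"op": "apply_moves", "data": {"steps": [[1, 0, 0, 0, 0, -0.75, 0], [1, 0, 0, 0, 0, -0.75, 0], [1, 0, 0, 0, 0, -0.75, 0], [1, 0, 0, 0, 0, -0.75, 0], [1, 0, 0, -14, 0, 0, 0], [1, 0, 0, -14, 0, 0, 0], [1, 0, 0, -14, 0, 0, 0], [1, 0, 0, -12, 0, 0, 0]]}}

```text
time: 16.45
tool_pos: [566.0, -114.9, 252.9]
tcp_rot: [179.9, -0.2, 13.4]
ft_force: [0.2, -0.8, 0.8]
finger_gap: 85.7
grip_force: 0.0
```

Emit:
{"op": "apply_moves", "data": {"steps": [[1, -20, 39, 0, 0, 0, 0], [1, -20, 39, 0, 0, 0, 0], [1, -20, 39, 0, 0, 0, 0], [1, -20, 39, 0, 0, 0, 0], [1, -20, 39, 0, 0, 0, 0], [1, -20, 39, 0, 0, 0, 0], [1, -20, 39, 0, 0, 0, 0], [1, -20, 39, 0, 0, 0, 0]]}}

```text
time: 17.25
tool_pos: [481.5, -457.1, 252.1]
tcp_rot: [179.9, -0.1, 13.4]
ft_force: [0.1, 0.9, 0.7]
finger_gap: 85.8
grip_force: 0.0
```

Emit:
{"op": "apply_moves", "data": {"steps": [[1, 0, 0, 0, 0, 0, 0], [1, 0, 0, 0, 0, 0, 0], [1, 0, 0, 0, 0, 0, 0], [1, 0, 0, 0, 0, 0, 0], [1, 0, 0, 0, 0, 0, 0], [1, 0, 0, 0, 0, 0, 0], [1, 0, 0, 0, 0, 0, 0], [1, 0, 0, 0, 0, 0, 0]]}}

```text
time: 18.05
tool_pos: [482.5, -454.8, 250.3]
tcp_rot: [180.0, -0.0, 13.4]
ft_force: [0.3, 0.2, -0.7]
finger_gap: 85.4
grip_force: 0.0
```

```bash
python3 - <<'E'
from h import *
from bench import r
st=r.sense();print(st["tool_pos"],st["tcp_rot"])
s,P=wrist(r,"w5")
def rect(m,n):
    q=P[m];print(n,len(q),q.mean(0).round(2) if len(q) else "",cv2.minAreaRect(q[:,:2].astype(np.float32)) if len(q) else "")
d=np.hypot(P[...,0]-482,P[...,1]+457)
rect((d<25)&(P[...,2]>127)&(P[...,2]<138),"griptop")
rect((d<25)&(P[...,2]>100)&(P[...,2]<138),"gripside")
rect((d<25)&(P[...,2]>146)&(P[...,2]<156),"captop")
rect((d<75)&(P[...,2]>62)&(P[...,2]<69),"standtop")
K=s["mtx"];T=tcp(st)@s["hand_eye"];p=np.linalg.inv(T)@[482,-457,130,1];print(K[:2,:2]@(p[:2]/p[2])+K[:2,2])
u,v=(K[:2,:2]@(p[:2]/p[2])+K[:2,2]).astype(int);v0=max(0,min(v-75,330));u0=max(0,min(u-100,440))
print(u0,v0);cv2.imwrite("pics/gauge.png",cv2.resize(s["color"][v0:v0+150,u0:u0+200],None,fx=4,fy=4,interpolation=cv2.INTER_CUBIC))
E
```

```text
[ 482.51717487 -454.8403808   250.3112134 ] [ 1.79973531e+02 -1.79613133e-04  1.34229183e+01]
griptop 447 [ 490.48 -455.54  131.87] ((484.3946838378906, -456.3680419921875), (23.776578903198242, 25.080642700195312), 29.291950225830078)
gripside 741 [ 491.86 -454.45  124.86] ((484.5344543457031, -456.2568054199219), (23.982074737548828, 25.130945205688477), 28.834945678710938)
captop 805 [ 485.02 -456.38  150.31] ((484.3837890625, -456.608642578125), (19.655168533325195, 19.397174835205078), 13.109227180480957)
standtop 6065 [ 488.97 -455.42   67.06] ((483.6481628417969, -456.80108642578125), (74.70903015136719, 74.20072937011719), 4.6016621589660645)
[321.12379231 233.66551323]
221 158
```

View pics/gauge.png

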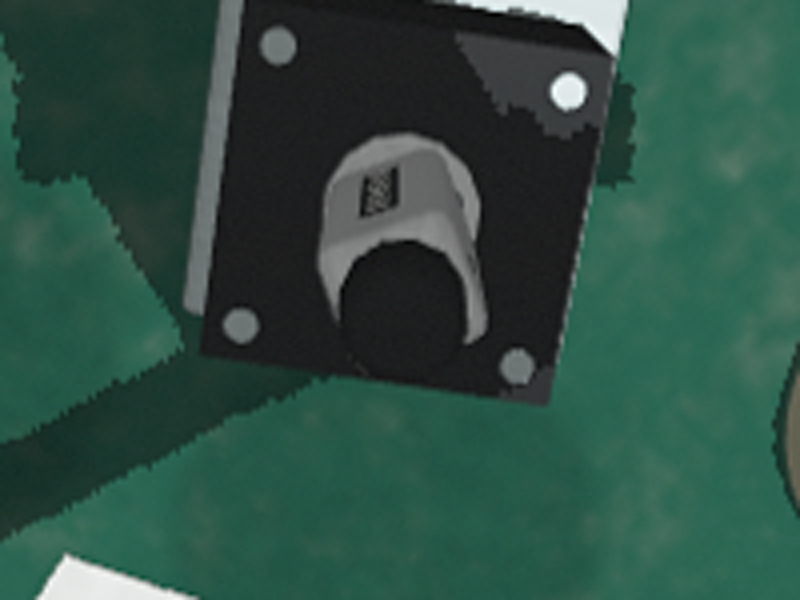

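The grip shows at crop (410,260) in the stand, whose top measures 74.5 mm square, so this is the stand meant. The gauge axis is at (484.3,-456.5) and its flats are at yaw about 29°. Next I turn by 15.6°, descend and grip.

Emit:
{"op": "apply_moves", "data": {"steps": [[1, 1.3, 2, 0, 0, 0, -0.8], [1, 0, 0, 0, 0, 0, -0.8], [1, 0, 0, 0, 0, 0, -0.8], [1, 0, 0, 0, 0, 0, -0.7], [1, 0, 0, 20, 0, 0, 0], [1, 0, 0, 25, 0, 0, 0], [1, 0, 0, 25, 0, 0, 0], [1, 0, 0, 20, 0, 0, 0]], "squeeze": 50}}

```text
time: 18.9
tool_pos: [483.7, -456.4, 158.5]
tcp_rot: [-179.9, 0.0, 28.9]
ft_force: [-0.8, -0.8, 0.5]
finger_gap: 85.5
grip_force: 0.0
```

Emit:
{"op": "apply_moves", "data": {"steps": [[1, 0, 0, 20, 0, 0, 0], [1, 0, 0, 20, 0, 0, 0], [1, 0, 0, 15, 0, 0, 0], [1, 0, 0, 8, 0, 0, 0], [1, 0, 0, 4, 0, 0, 0], [1, 0, 0, 0, 0, 0, 0], [1, 0, 0, 0, 0, 0, 0], [1, 0, 0, 0, 0, 0, 0]]}}

```text
time: 19.7
tool_pos: [484.6, -457.4, 94.6]
tcp_rot: [179.9, -0.0, 28.9]
ft_force: [0.2, 0.1, -0.6]
finger_gap: 85.3
grip_force: 0.0
```

Emit:
{"op": "apply_moves", "data": {"steps": [[-1, 0, 0, 0, 0, 0, 0], [-1, 0, 0, 0, 0, 0, 0], [-1, 0, 0, 0, 0, 0, 0], [-1, 0, 0, 0, 0, 0, 0], [-1, 0, 0, 0, 0, 0, 0], [-1, 0, 0, 0, 0, 0, 0], [-1, 0, 0, 0, 0, 0, 0], [-1, 0, 0, 0, 0, 0, 0]]}}

```text
time: 20.5
tool_pos: [484.2, -456.9, 93.4]
tcp_rot: [180.0, 0.0, 28.9]
ft_force: [-0.1, 1.0, 0.9]
finger_gap: 23.4
grip_force: 49.0
```

Emit:
{"op": "apply_moves", "data": {"steps": [[-1, 0, 0, -5, 0, 0, 0], [-1, 0, 0, -10, 0, 0, 0], [-1, 0, 0, -15, 0, 0, 0], [-1, 0, 0, -20, 0, 0, 0], [-1, 0, 0, -20, 0, 0, 0], [-1, 0, 0, -20, 0, 0, 0], [-1, 0, 0, -20, 0, 0, 0], [-1, 0, 0, -10, 0, 0, 0]]}}

```text
time: 21.3
tool_pos: [485.0, -457.7, 217.4]
tcp_rot: [179.7, -0.1, 28.9]
ft_force: [1.2, -0.7, -0.2]
finger_gap: 23.4
grip_force: 49.0
```

Emit:
{"op": "apply_moves", "data": {"steps": [[-1, 0, 0, 0, 0, 0, 0.78], [-1, 0, 0, 0, 0, 0, 0.78], [-1, 0, 0, 0, 0, 0, 0.77], [-1, 0, 0, 0, 0, 0, 0.77], [-1, 0, 0, 0, 0, 0.75, 0], [-1, 0, 0, 0, 0, 0.75, 0], [-1, 0, 0, 0, 0, 0.75, 0], [-1, 0, 0, 0, 0, 0.75, 0]]}}

```text
time: 22.1
tool_pos: [484.2, -456.8, 214.0]
tcp_rot: [179.9, -15.2, 13.4]
ft_force: [-0.3, 0.7, -1.3]
finger_gap: 23.4
grip_force: 49.1
```

```bash
cat >> h.py <<'E'
RB=Ro.from_euler("ZY",[13.4,-15],degrees=True).as_matrix();CB=np.array([605.4,-106.2,46])
KEY=CB+RB@[-37.45,0,26.6]
E
python3 - <<'E'
from h import *
from bench import r
st=r.sense();T=tcp(st);print(st["tool_pos"],st["tcp_rot"],st["ft_force"],st["finger_gap"],KEY)
w=KEY+RB@[0,0,84.4+30];print(w,(w-T[:3,3])@RB@np.diag([1,-1,-1]))
E
```

```text
[ 484.19736908 -456.80723544  214.02515666] [179.9193481  -15.15554871  13.42975702] [-0.25109544  0.69449779 -1.3180788 ] 23.374760872347743 [ 563.51372129 -116.17871914   62.00085374]
[ 534.7108988  -123.04051935  172.50276827] [ 111.43131822 -312.97380575   72.84507138]
```

Emit:
{"op": "apply_moves", "data": {"steps": [[-1, 10, -29, 0, 0, 0, 0], [-1, 14, -42, 0, 0, 0, 0], [-1, 15, -42, 0, 0, 0, 0], [-1, 15, -42, 0, 0, 0, 0], [-1, 15, -42, 0, 0, 0, 0], [-1, 15, -42, 0, 0, 0, 0], [-1, 15, -42, 0, 0, 0, 0], [-1, 12, -32, 0, 0, 0, 0]]}}

```text
time: 22.9
tool_pos: [515.7, -125.1, 242.8]
tcp_rot: [180.0, -15.1, 13.5]
ft_force: [0.9, -0.1, -1.4]
finger_gap: 23.2
grip_force: 49.4
```

Emit:
{"op": "apply_moves", "data": {"steps": [[-1, 0, 0, 18, 0, 0, 0], [-1, 0, 0, 18, 0, 0, 0], [-1, 0, 0, 18, 0, 0, 0], [-1, 0, 0, 10, 0, 0, 0], [-1, 0, 0, 6, 0, 0, 0], [-1, 0, 0, 3, 0, 0, 0], [-1, 0, 0, 0, 0, 0, 0], [-1, 0, 0, 0, 0, 0, 0]]}}

```text
time: 23.7
tool_pos: [534.6, -123.4, 172.2]
tcp_rot: [179.9, -15.0, 13.4]
ft_force: [0.6, 0.2, -1.4]
finger_gap: 23.4
grip_force: 49.5
```

Emit:
{"op": "apply_moves", "data": {"steps": [[-1, 0, 0, 0, 0, 0, 0], [-1, 0, 0, 0, 0, 0, 0], [-1, 0, 0, 0, 0, 0, 0], [-1, 0, 0, 0, 0, 0, 0], [-1, 0, 0, 0, 0, 0, 0], [-1, 0, 0, 0, 0, 0, 0], [-1, 0, 0, 0, 0, 0, 0], [-1, 0, 0, 0, 0, 0, 0]]}}

```text
time: 24.5
tool_pos: [534.2, -123.1, 171.3]
tcp_rot: [180.0, -15.0, 13.4]
ft_force: [-0.0, -0.8, -1.3]
finger_gap: 23.3
grip_force: 49.5
```

```bash
python3 - <<'E'
from h import *
from bench import r
st=r.sense();T=tcp(st);print(st["tool_pos"],st["tcp_rot"],st["ft_force"],st["time"])
w=KEY+RB@[0,0,84.4];print((w-T[:3,3])@T[:3,:3])
ims=[]
for n in("side","scene"):
    s=r.snapshot(n);np.savez(n+"3.npz",**s);P=cloud(s);cam=np.linalg.inv(s["T"]);K=s["mtx"]
    pr=lambda X:(K@(cam@[*X,1])[:3]/(cam@[*X,1])[2])[:2]
    tip=T[:3,3]+T[:3,2]*84.4;print(n,"key px",pr(KEY),"tip px",pr(tip))
    u,v=pr((KEY+tip)/2).astype(int);u0,v0=u-50,v-60
    c=cv2.resize(s["color"][v0:v0+100,u0:u0+100],(400,400),interpolation=cv2.INTER_CUBIC);print("crop origin",u0,v0);ims.append(c)
cv2.imwrite("pics/tip.png",np.hstack(ims))
E
```

```text
[ 534.22264996 -123.05420657  171.31927646] [179.97726593 -14.9977585   13.4040236 ] [-0.02414211 -0.84475072 -1.33684445] 24.5
[ 0.76927404  0.08891585 28.98058917]
side key px [237.63509023 285.02556045] tip px [240.73049471 272.333467  ]
crop origin 189 218
scene key px [307.87443785 189.27989057] tip px [305.00918508 177.65356904]
crop origin 256 123
```

View pics/tip.png

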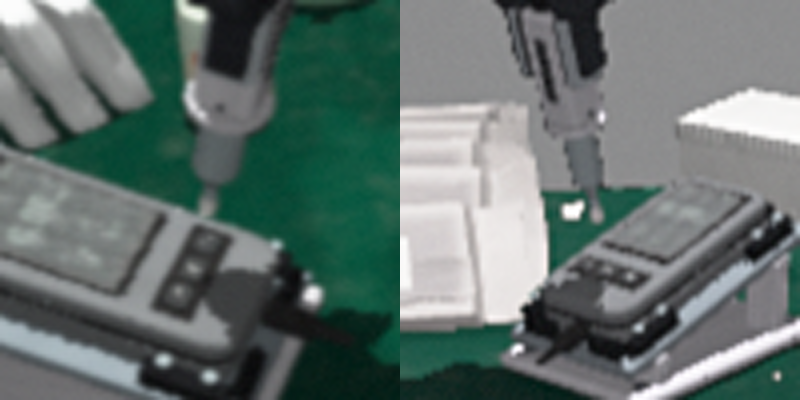

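In the side crop the tip is at (207,212) and the middle key at (193,267). In the scene crop they are at (596,218) and (607,272). All lie within 2 px of the predicted points, so the tip sits squarely above the middle key. Descent to contact is 29 mm, then about 5 mm of press.

Emit:
{"op": "apply_moves", "data": {"steps": [[-1, 0.7, 0, 5, 0, 0, 0], [-1, 0, 0, 6, 0, 0, 0], [-1, 0, 0, 6, 0, 0, 0], [-1, 0, 0, 4, 0, 0, 0], [-1, 0, 0, 3, 0, 0, 0], [-1, 0, 0, 2, 0, 0, 0], [-1, 0, 0, 0, 0, 0, 0], [-1, 0, 0, 0, 0, 0, 0]]}}

```text
time: 25.4
tool_pos: [541.5, -121.4, 146.6]
tcp_rot: [180.0, -15.0, 13.4]
ft_force: [-0.3, 0.1, -1.0]
finger_gap: 23.6
grip_force: 49.5
```

Emit:
{"op": "apply_moves", "data": {"steps": [[-1, 0, 0, 1, 0, 0, 0], [-1, 0, 0, 1, 0, 0, 0], [-1, 0, 0, 1, 0, 0, 0], [-1, 0, 0, 1, 0, 0, 0], [-1, 0, 0, 0, 0, 0, 0], [-1, 0, 0, 0, 0, 0, 0], [-1, 0, 0, 0, 0, 0, 0], [-1, 0, 0, 0, 0, 0, 0]]}}

```text
time: 26.2
tool_pos: [542.5, -121.2, 142.6]
tcp_rot: [180.0, -15.0, 13.4]
ft_force: [-1.1, -0.4, -0.4]
finger_gap: 23.4
grip_force: 49.7
```

```bash
python3 - <<'E'
from h import *
from bench import r
st=r.sense();T=tcp(st);print(st["tool_pos"],st["tcp_rot"],st["ft_force"],-st["ft_force"]@T[:3,2])
w=KEY+RB@[0,0,84.4];print((w-T[:3,3])@T[:3,:3])
E
```

```text
[ 542.46749796 -121.16536547  142.61176039] [179.96953411 -15.00251935  13.40542543] [-1.11700358 -0.36086228 -0.37436601] -0.05872646640425797
[ 0.02831714  0.02700716 -0.93785649]
```

Contact has started: about 1.2 N axial, close to the expected depth. Press 4 mm further.

Emit:
{"op": "apply_moves", "data": {"steps": [[-1, 0, 0, 1, 0, 0, 0], [-1, 0, 0, 1, 0, 0, 0], [-1, 0, 0, 1, 0, 0, 0], [-1, 0, 0, 1, 0, 0, 0], [-1, 0, 0, 0, 0, 0, 0], [-1, 0, 0, 0, 0, 0, 0], [-1, 0, 0, 0, 0, 0, 0], [-1, 0, 0, 0, 0, 0, 0]]}}

```text
time: 27.0
tool_pos: [543.5, -120.9, 138.8]
tcp_rot: [180.0, -15.0, 13.4]
ft_force: [-1.2, 0.2, 1.4]
finger_gap: 23.1
grip_force: 49.9
```

Emit:
{"op": "apply_moves", "data": {"steps": [[-1, 0, 0, 0, 0, 0, 0], [-1, 0, 0, 0, 0, 0, 0], [-1, 0, 0, 0, 0, 0, 0], [-1, 0, 0, 0, 0, 0, 0], [-1, 0, 0, 0, 0, 0, 0], [-1, 0, 0, 0, 0, 0, 0], [-1, 0, 0, 0, 0, 0, 0], [-1, 0, 0, 0, 0, 0, 0]]}}

```text
time: 27.8
tool_pos: [543.5, -120.9, 138.7]
tcp_rot: [180.0, -15.0, 13.4]
ft_force: [-0.6, 0.3, 2.5]
finger_gap: 23.5
grip_force: 49.9
```

```bash
python3 - <<'E'
from h import *
from bench import r
f=[]
for i in range(10):
    st=r.sense();T=tcp(st);f.append(-st["ft_force"]@T[:3,2]);s=r.snapshot("side")
print(st["time"],st["tool_pos"],np.mean(f),np.std(f))
w=KEY+RB@[0,0,84.4];print((w-T[:3,3])@T[:3,:3])
b=r.snapshot("scene")
cv2.imwrite("pics/fin.png",np.hstack([cv2.resize(s["color"][215:305,190:290],(440,396),interpolation=cv2.INTER_CUBIC)[:,:400],cv2.resize(b["color"][125:215,256:346],(396,396),interpolation=cv2.INTER_CUBIC)]))
E
```

```text
28.25 [ 543.46379524 -120.92786213  138.69744667] 2.3587262575126386 0.3930007636956922
[ 0.05210655  0.02905083 -4.98388059]
```

Axial force is about 3.6 N above the free-hanging baseline, so the plunger is about 4 mm in, with the tip within 0.1 mm of the computed key centre. Handing in.

```bash
python3 -c "
from bench import r
print(r.hand_in())"
```

```text
the job is handed in; nothing more can be done
None
```

The readout is seated in the cradle, and I handed in with the gauge held square on the middle key at about 3.6 N (plunger about 4 mm in by the spring figures); the hand-in gave no verdict, and I viewed 11 pictures, one over the limit of 10.

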